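# Load the guided punch and draw the work slide to its mark

### The job

Take the punch with the rubber collar out of the wooden rack and put it point down into the steel guide sleeve of the punching jig until its collar sits on the sleeve, and let go of it. Then pull the jig's spring-return slide out by its upright wooden handle until the black line across the slide lines up with the tip of the brass pointer, and finish holding it there with the gripper, ready for the hammer blow: do not let go of the handle. Leave the other tools and things on the bench where they are.

Things in the scene. Friction and masses are not known exactly. Their poses are not given: they have to be found in the camera images.
- jig: Dark steel punching jig, fixed, origin on the bench; bed x = -85 to +125 mm in its frame, 92 mm wide, rails 24 mm high. Its own -x is the direction in which the slide is pulled out (towards the robot). A square steel guide sleeve, 34 x 34 mm, z = 32 to 80 mm, stands between two 74 mm high pillars at (50, 0) mm in the jig frame.
- guide_mouth (a point): Centre of the guide sleeve's open top, 80 mm above the bench. The bore is vertical, round, 12 mm wide with a 2 mm chamfer, open right through (48 mm long). Below it is a 4 mm gap between the seated punch's tip and the sheet on the slide. Axes as the jig.
- slide: Aluminium slide plate in the jig, 235 x 60 x 8 mm, top 22 mm above the bench. Origin: on its top at the foot of the handle, axes as the jig. Moves only along the jig's x: rests home, pulls out along the jig's -x, up to 75 mm. A spring always pulls it home: 4.4 N at home plus 1.1 N for every 10 mm out; let go, it returns.
- handle_top (a point): Centre of the top of the slide's handle, 80 mm above the bench: an upright round post of dark wood, 18 mm thick, 58 mm high, on the robot's end of the slide, 150 mm from the sleeve with the slide home. Clear space of 25 mm or more all round it. Moves with the slide.
- slide_line (a point): Middle of the black line, 4 mm wide, that runs across the slide's top; 100 mm from the handle's axis (jig +x side of it). Moves with the slide.
- pointer_tip (a point): Tip of the small brass pointer clamped on the jig's rail at the jig's +y side, reaching in over the slide, 24 mm above the bench; axes as the jig. The mark: slide_line must come to the same position along the jig's x as this tip (their y differs by 15 mm). At the start it lies 30 to 58 mm from the line in the jig's -x direction.
- rack: Light wooden punch rack, fixed, 50 x 150 x 45 mm (x, y, z), origin at the centre of its underside. Three holes in a row along its y at -50, 0 and +50 mm, each 12 mm wide and 40 mm deep; one punch stands upright in each, in any order.
- punch: The punch to use: a round steel rod 9 mm thick, 130 mm long, with a black rubber collar 22 mm wide and 8 mm thick (52 to 60 mm from the tip); the longest of the three and the only one with a collar. Origin: centre of its lower tip; z runs up along it. Standing in the rack, its tip is 5 mm above the bench. 60 to 110 g.
- punch_collar (a point): Centre of the underside of the collar, 52 mm above the punch's tip; rests on the guide_mouth when the punch is seated.
- punch_short: Another punch in the rack: plain steel rod, 9 mm thick, 100 mm long, no collar. Origin at its lower tip. To be left in place.
- punch_headed: Another punch in the rack: steel rod, 9 mm thick, 103 mm long, with a flared head 18 mm wide at its top and no collar. Origin at its lower tip. To be left in place.
- stamp: Turned dark wooden stamp, 38 mm wide, 50 mm high, standing between jig and rack. Origin: centre of its underside. Leave alone.
- hammer: Chasing hammer lying at the robot's right, 236 mm long along its x (handle from -120 mm, head at +100 mm), 86 mm over its head, 32 mm high. Leave alone.
- tape: Ring-shaped reel 90 mm wide, 22 mm high, lying flat. Origin: centre of its underside. Leave alone.
- wood_block: Block of light wood, 150 x 50 x 35 mm. Origin: centre of its underside. Leave alone.
- jar: Small amber jar, 60 mm wide, 75 mm high. Origin: centre of its underside. Leave alone.
- pitch_block: Fixed block with rows of silver domes, 150 x 210 x 80 mm, at the far left. Origin: centre of its underside.

How it is judged:
By the outcome, as a careful person would: the job done as asked, in the order asked, and still so for the second after the job is handed in, while the arm keeps its last pose, push and grip.
It also fails if it takes over 53 s, if anything falls off the work surface, if the arm or the gripper's body presses on something with over 40 N, if the wrist force passes 120 N, or if a joint passes its speed limit or range.

### The arm

A 6-joint arm with a two-finger parallel gripper is mounted at the origin on the work surface. World frame = base frame: x ahead of the robot, y to its left, z up, the work surface at z = 0. Lengths are in m, angles in rad, forces in N, time in s.
With the tool pointing down it reaches from about 0.25 to 0.725 m from the base axis. Payload 4 kg.
Tool frame: the origin (TCP) lies between the finger pads; the fingertips stand 17 mm ahead of it and the grasp point (between the pads) lies 2 mm behind it; z points along the fingers, y is the direction in which the jaws open and shut (so a half turn about z gives the same grasp; the last joint's range is limited). The gripper opens to 85 mm and grips with 20 to 120 N. Pads are 22 mm wide; open, the fingers measure 114 mm over their backs; the gripper's body (76 mm by 85 mm) begins 54 mm behind the grasp point. The pads swing forward as they close: fully open they stand 13 mm farther back than shut.
Start: joints at [-1.292, 0.241, 0.005, 1.335, 0, 1.571], TCP at [0.138, -0.481, 0.21] pointing down, gripper open.
Joint ranges: [-2.72, 2.72], [-1.05, 1.87], [-1.09, 1.28], [-1.99, 2.15], [-1.42, 1.44], [-3.14, 3.14]. Speed limits (rad/s): [2.79, 2.79, 3.14, 3.14, 3.14, 3.14].

### API

Orientations are given as a unit quaternion [x, y, z, w].
In Python, from workcell import monitor, imaging, bot, models gives the robot as it stands. The module is installed in compiled form; this text tells all that it offers.
- The arm moves only by the tool jog_arm, never from a script. Its argument "moves" is a list of rows, each a list of 2 entries, a list of its own where there are three numbers: the shift along the tool's x, y, z in mm, then the turn about the tool's z in degrees. In form: [[[tx, ty, tz], spin], ...]. A call has 1 to 12 rows; each row is the pose to reach, as a shift and turn from the pose commanded when the call began, along the tool's axes at that moment; what a row does not reach only later rows make up. A row lasts 1/10 s, in which the tool goes at most 50 mm and 8.59 degrees, less where a joint would pass 70% of its speed; a pose out of reach is approached as far as the arm can. A call with a gripper value outside its range is refused whole. "hand" is the finger opening in mm, from 0 to 85.4, set as the call begins (left out, the last holds). The fingers move at their own pace and stop on an object; the grip force is fixed at half the most. Time passes only in rows, so rows that repeat a pose let the fingers close. It gives the time, the measured TCP pose, the force and the opening at its end, in the units of the state.
- monitor.get_obs(): the state, without advancing time (a new reading comes with each control period).
- imaging.camera(name): name is "scene" or "side" or "wrist"; returns the picture (384x512x3 uint8, red, green, blue); there is no depth.
- imaging.calibration(name): a dict with "camera_matrix" (3x3 intrinsics, pixels), "rvec" (rotation vector, rad) and "tvec" (3), from world to camera coordinates, as OpenCV has them; the wrist camera has in their place "hand_eye" (4x4, takes a point from camera to tool coordinates, whose origin is the TCP and whose axes are the flange's). Camera axes: x right, y down, z forward; pixel columns grow to the right and rows downward; lengths in m; the calibration is good to about 2 mm. A picture is of the moment at which its call begins: read the wrist's pose just before it. calibration takes no time and is no camera call.
- bot.job_done(): hands the job in, once; it reports no verdict.
Trained networks look in the newest picture that a camera, given by its name, has taken for a name from the list of things; names that differ only in an ending like _2 or _b are one class to them, and where a whole thing is asked for, a point or a joint stands for the part that bears it (a point fixed in the world has none). Each returns a list of dicts, best first, with "confidence" (0 to 1); they miss things now and then, are a little off and sometimes report something else, mostly with a low value. They report only what shows in the picture. A call takes as long as a camera call.
- models.look_for(camera, thing): "centre" ([column, row] in pixels, amid what is visible of it).
- models.regions_of(camera, thing): "region" (384x512 bool, what is visible of it) and "centre" ([column, row] in pixels, amid what is visible of it).
- models.landmark_of(camera, thing): "centre" ([column, row] in pixels: a listed point, or the origin of a listed thing).
The state is a dict: "clock": time; "joint_pos": joint angles; "joint_vel": joint speeds; "tau": joint torques, N m; "eef_pos": TCP position; "tool_rot": TCP orientation; "ft_force": force on the tool from outside, world axes, zero at the start; "ft_torque": the same for the moment, N m; "grip_width": finger opening in m.
Only numpy, scipy, OpenCV 4.12 (cv2) and the standard library are available. Lean on these libraries where they do the work, as an engineer would, in place of code of your own. Each camera call takes 0.05 s, during which the arm holds its last target. There are 200 camera calls.

## Working session

There is one attempt and no reset: what is moved stays moved. The work goes in short steps, Python scripts to look and compute and a tool call to move; the robot and the scene stay as the last step left them, time stands still between calls to the robot, and variables do not carry over. Pictures are saved under pics/ and viewed, about 8 in all and at most 12, crops included, and the job is handed in when it is done.

Besides the shell and the picture viewer there is one more tool, called after "Emit:" by a JSON object that holds its "method" and its "body". jog_arm: Moves the arm, as the interface text tells. Its arguments: {"type":"object","properties":{"moves":{"type":"array","items":{"type":"array"}},"hand":{"type":"number"}},"required":["moves"]}

```bash
mkdir -p pics; cat > h.py <<'E'
import numpy as np, cv2
from workcell import monitor, imaging, bot, models
from scipy.spatial.transform import Rotation as R
def pose():
    s=monitor.get_obs(); return np.array(s["eef_pos"]),R.from_quat(s["tool_rot"]).as_matrix()
def P(cam,po=None):
    c=imaging.calibration(cam);K=np.array(c["camera_matrix"])
    if "rvec" in c:
        Rm=cv2.Rodrigues(np.array(c["rvec"]))[0];t=np.array(c["tvec"]).ravel()
    else:
        H=np.array(c["hand_eye"]);p,Rt=po or pose();T=np.eye(4);T[:3,:3]=Rt;T[:3,3]=p
        W=np.linalg.inv(T@H);Rm=W[:3,:3];t=W[:3,3]
    return K,Rm,t
def atz(cp,px,z):
    K,Rm,t=cp;d=Rm.T@np.linalg.inv(K)@np.array([px[0],px[1],1.]);o=-Rm.T@t
    return o+d*(z-o[2])/d[2]
def proj(cp,X):
    K,Rm,t=cp;q=K@(Rm@np.array(X)+t);return q[:2]/q[2]
def tri(cps,pxs):
    A=[];b=[]
    for cp,px in zip(cps,pxs):
        K,Rm,t=cp;d=Rm.T@np.linalg.inv(K)@np.array([px[0],px[1],1.]);d/=np.linalg.norm(d);M=np.eye(3)-np.outer(d,d);o=-Rm.T@t
        A.append(M);b.append(M@o)
    x=np.linalg.solve(sum(A),sum(b));e=[np.linalg.norm(M@x-bb)*1e3 for M,bb in zip(A,b)]
    return x,e
def save(n,im): cv2.imwrite('pics/'+n+'.png',im[:,:,::-1])
E
python3 - <<'E'
from h import *
np.set_printoptions(precision=4,suppress=True)
ims=[imaging.camera(c) for c in ("scene","side")]
save('a',np.vstack(ims)[:, :]) if 0 else [save(n,i) for n,i in zip(("scene0","side0"),ims)]
cps={c:P(c) for c in("scene","side")}
Z=dict(guide_mouth=.08,handle_top=.08,slide_line=.022,pointer_tip=.024,punch_collar=.057,rack=0,punch=.005,punch_short=.005,punch_headed=.005,jig=0,stamp=0)
for n,z in Z.items():
    px=[]
    for c in cps:
        r=models.landmark_of(c,n)
        if r: px.append(r[0]["centre"]);print(n,c,np.round(px[-1],1),round(r[0]["confidence"],2),atz(cps[c],px[-1],z), len(r))
    if len(px)==2: print('   tri',*tri(cps.values(),px))
o=monitor.get_obs();print(o["clock"],o["eef_pos"],R.from_quat(o["tool_rot"]).as_matrix(),o["ft_force"],o["grip_width"])
print([-c[1].T@c[2] for c in cps.values()])
E
```

```text
guide_mouth scene [256.7 245.8] 0.62 [ 0.6338 -0.1783  0.08  ] 1
guide_mouth side [305.2 229. ] 0.72 [ 0.6398 -0.1849  0.08  ] 1
   tri [ 0.6379 -0.1859  0.085 ] [np.float64(3.1659621959991076), np.float64(3.165962195999066)]
handle_top scene [209.4 224.6] 0.87 [ 0.4825 -0.1743  0.08  ] 1
handle_top side [249.3 230.1] 0.79 [ 0.4813 -0.1796  0.08  ] 1
   tri [ 0.4813 -0.1732  0.0762] [np.float64(1.5698060010177208), np.float64(1.5698060010176944)]
slide_line scene [242.3 252.1] 0.9 [ 0.5848 -0.173   0.022 ] 2
slide_line side [282.4 242.6] 0.95 [ 0.5801 -0.1763  0.022 ] 1
   tri [ 0.5817 -0.1684  0.0148] [np.float64(0.49750760422327794), np.float64(0.49750760422328677)]
pointer_tip scene [302.5 186.2] 0.57 [0.6124 0.1549 0.024 ] 2
pointer_tip side [267.3 236.5] 0.57 [ 0.5385 -0.1499  0.024 ] 1
   tri [ 0.5803  0.1535 -0.1193] [np.float64(105.7718680554336), np.float64(105.77186805543356)]
punch_collar scene [301.6 173.9] 0.52 [0.599  0.1723 0.057 ] 2
punch_collar side [272.  167.5] 0.64 [0.5947 0.1793 0.057 ] 1
   tri [0.5958 0.1794 0.054 ] [np.float64(2.6030732191656534), np.float64(2
[... 386 characters left out ...]
208718952), np.float64(122.58768208718952)]
jig scene [240.3 255.5] 0.92 [ 0.576  -0.1704  0.    ] 1
jig side [280.4 246.5] 0.75 [ 0.5766 -0.1701  0.    ] 1
   tri [ 0.5764 -0.1711  0.001 ] [np.float64(0.015122926434092736), np.float64(0.01512292643414927)]
stamp scene [282.  223.9] 0.55 [ 0.6216 -0.005  -0.    ] 1
stamp side [286.3 212.1] 0.63 [ 0.6209 -0.0113  0.    ] 1
   tri [ 0.6215 -0.0049 -0.0029] [np.float64(1.9205489981111166), np.float64(1.9205489981111075)]
1.2 [ 0.1376 -0.4807  0.21  ] [[ 0.9614  0.2752 -0.    ]
 [ 0.2752 -0.9614 -0.    ]
 [-0.      0.     -1.    ]] [1.0213 0.3943 0.7652] 0.08541213504834697
[array([ 1.0271, -0.854 ,  0.9644]), array([ 0.409 , -0.919 ,  0.7575])]
```

View pics/scene0.png

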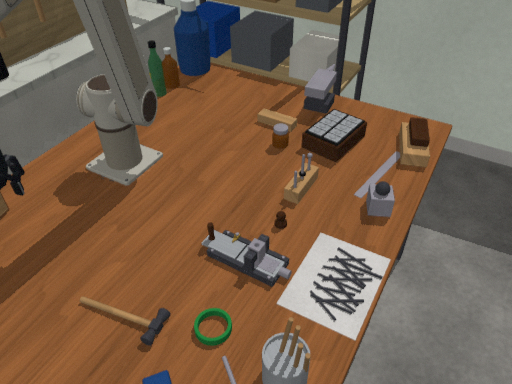

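View pics/side0.png

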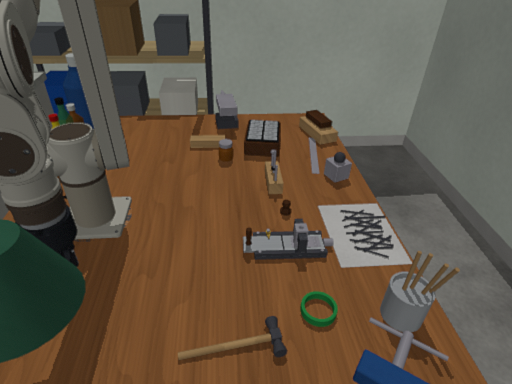

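The scene view shows the jig at about (245,255) and the rack at about (302,185). The side view puts the jig at about (285,243) and the rack at about (274,178). The two views agree on the jig and rack, but both are too small for precise work, so I'll move the wrist camera over the jig.

Emit:
{"method": "jog_arm", "body": {"moves": [[[40,-18,-30],4],[[80,-36,-60],8],[[120,-55,-90],12],[[165,-75,-120],16],[[210,-96,-120],16],[[255,-117,-120],16],[[300,-137,-120],16],[[345,-158,-120],16],[[390,-178,-120],16],[[420,-192,-120],16],[[433,-198,-120],16],[[433,-198,-120],16]]}}

```text
clock: 2.4
eef_pos: [0.5006, -0.1697, 0.3292]
tool_rot: [1.0, 0.002, -0.001, -0.0]
ft_force: [0.0, -0.1, -0.3]
grip_width: 0.0854
```

```bash
python3 - <<'E'
from h import *
np.set_printoptions(precision=4,suppress=True)
print(imaging.calibration("wrist"))
po=pose();print(po);im=imaging.camera("wrist");save('w1',im);cp=P("wrist",po);print('cam',-cp[1].T@cp[2])
Z=dict(guide_mouth=.08,handle_top=.08,slide_line=.022,pointer_tip=.024,jig=0,rack=0,punch_collar=.057)
for n,z in Z.items():
    for r in models.landmark_of("wrist",n): print(n,np.round(r["centre"],1),round(r["confidence"],2),atz(cp,r["centre"],z))
E
```

```text
{'camera_matrix': array([[290.1141,   0.    , 257.9514],
       [  0.    , 290.1141, 192.6087],
       [  0.    ,   0.    ,   1.    ]]), 'hand_eye': array([[ 0.0007, -0.9655, -0.2605,  0.0649],
       [ 1.    ,  0.0007, -0.    , -0.0002],
       [ 0.0002, -0.2605,  0.9655, -0.1636],
       [ 0.    ,  0.    ,  0.    ,  1.    ]])}
(array([ 0.5006, -0.1697,  0.3292]), array([[ 1.    ,  0.0033, -0.0012],
       [ 0.0033, -1.    ,  0.0003],
       [-0.0012, -0.0003, -1.    ]]))
cam [ 0.5657 -0.1693  0.4927]
handle_top [255.2 176.9] 0.78 [ 0.4774 -0.1655  0.08  ]
handle_top [259.7 106. ] 0.2 [ 0.5762 -0.1715  0.08  ]
slide_line [260.5 106.2] 0.91 [ 0.5773 -0.173   0.022 ]
pointer_tip [248.2 127.7] 0.48 [ 0.5447 -0.1538  0.024 ]
jig [256.5 104.5] 0.86 [ 0.5805 -0.1667  0.    ]
rack [46.4 92.2] 0.57 [0.5981 0.1715 0.    ]
punch_collar [15.9 87.8] 0.54 [0.6001 0.1742 0.057 ]
```

View pics/w1.png

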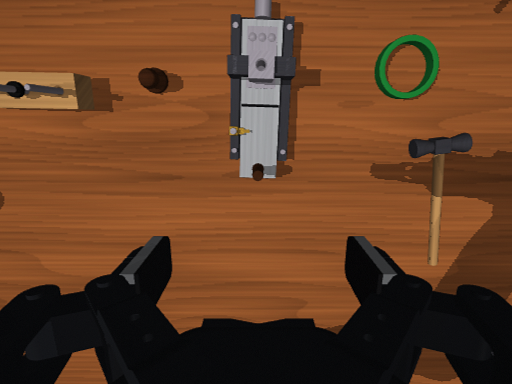

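The wrist view shows the bore at about (261,66), the line at about (261,105), the pointer tip at about (252,131) and the handle top at about (258,170). The rack is at the left edge. Next I'll move over the rack.

Emit:
{"method": "jog_arm", "body": {"moves": [[[5,-48,5],0],[[10,-96,10],0],[[15,-144,20],0],[[20,-192,30],0],[[25,-240,30],0],[[30,-288,30],0],[[30,-325,30],0],[[30,-340,30],0],[[30,-340,30],0]]}}

```text
clock: 3.7
eef_pos: [0.5364, 0.0511, 0.3003]
tool_rot: [0.999, 0.036, -0.001, -0.02]
ft_force: [0.1, -0.7, -0.4]
grip_width: 0.0855
```

```bash
python3 - <<'E'
from h import *
np.set_printoptions(precision=4,suppress=True)
po=pose();print(po);im=imaging.camera("wrist");cp=P("wrist",po);print('cam',-cp[1].T@cp[2])
Z=dict(punch_collar=.057,rack=0,punch=.005,punch_short=.005,punch_headed=.005)
for n,z in Z.items():
    for r in models.landmark_of("wrist",n): print(n,np.round(r["centre"],1),round(r["confidence"],2),atz(cp,r["centre"],z))
save('w2',cv2.resize(im[0:200,130:390],None,fx=3,fy=3,interpolation=cv2.INTER_CUBIC))
E
```

```text
(array([0.5364, 0.0511, 0.3003]), array([[ 0.9974,  0.0722, -0.0038],
       [ 0.0723, -0.9966,  0.0391],
       [-0.001 , -0.0393, -0.9992]]))
cam [0.6018 0.0496 0.4637]
punch_collar [180.4 109. ] 0.61 [0.5995 0.1716 0.057 ]
rack [193.7 112.8] 0.97 [0.595  0.1678 0.    ]
punch [188.3 114.2] 0.56 [0.5924 0.1749 0.005 ]
punch [413.5 140.9] 0.29 [ 0.5782 -0.173   0.005 ]
punch_short [224.  114.1] 0.62 [0.5966 0.1197 0.005 ]
punch_short [416.6 142.1] 0.6 [ 0.5768 -0.178   0.005 ]
punch_short [158.  103.2] 0.54 [0.6053 0.2219 0.005 ]
punch_short [ 21.2 238.2] 0.41 [0.3578 0.4715 0.005 ]
punch_headed [156.2 103.9] 0.64 [0.6041 0.2247 0.005 ]
```

View pics/w2.png

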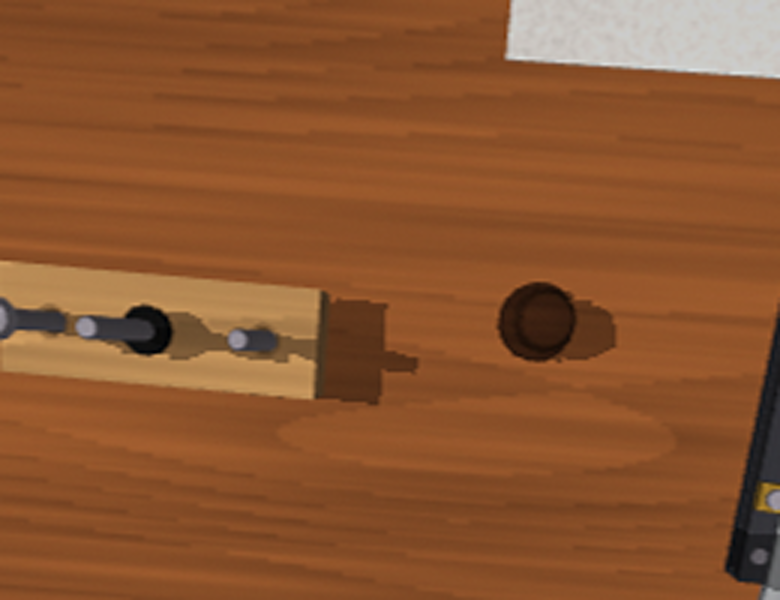

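The crop shows three punches, and only the middle one (crop about (148,330)) has a collar. It stands at about (0.600, 0.172), with the plain one on the right and the headed one on the left. I'll turn the tool so the jaws open across the rack.

Emit:
{"method": "jog_arm", "body": {"moves": [[[0,0,0],-8],[[0,0,0],-16],[[0,0,0],-24],[[0,0,0],-32],[[0,0,0],-40],[[0,0,0],-48],[[0,0,0],-56],[[0,0,0],-64],[[0,0,0],-72],[[0,0,0],-80],[[0,0,0],-86],[[0,0,0],-86]]}}

```text
clock: 5.2
eef_pos: [0.5359, 0.052, 0.3002]
tool_rot: [0.706, 0.708, 0.012, -0.015]
ft_force: [-0.3, -0.3, -0.6]
grip_width: 0.0854
```

```bash
python3 - <<'E'
from h import *
np.set_printoptions(precision=4,suppress=True)
po=pose();print(po,monitor.get_obs()["joint_pos"]);im=imaging.camera("wrist");cp=P("wrist",po);print('cam',-cp[1].T@cp[2])
Z=dict(punch_collar=.057,rack=0)
for n,z in Z.items():
    for r in models.landmark_of("wrist",n): print(n,np.round(r["centre"],1),round(r["confidence"],2),atz(cp,r["centre"],z))
save('w3',im)
E
```

```text
(array([0.5359, 0.052 , 0.3002]), array([[-0.0037,  1.    , -0.0043],
       [ 0.9992,  0.0038,  0.0392],
       [ 0.0393, -0.0042, -0.9992]])) [0.0729 0.3039 0.321  1.5894 0.0395 1.6399]
cam [0.5357 0.1112 0.4662]
punch_collar [309.8  77. ] 0.69 [0.602  0.1759 0.057 ]
rack [299.5  85.8] 0.76 [0.5961 0.1723 0.    ]
```

Emit:
{"method": "jog_arm", "body": {"moves": [[[14,16,13],0],[[28,32,26],0],[[42,48,39],0],[[56,64,52],0],[[56,64,52],0],[[56,64,52],0]]}}

```text
clock: 5.95
eef_pos: [0.5991, 0.1105, 0.2493]
tool_rot: [0.706, 0.708, 0.012, -0.016]
ft_force: [0.0, -0.6, -0.1]
grip_width: 0.0852
```

```bash
python3 - <<'E'
from h import *
np.set_printoptions(precision=4,suppress=True)
po=pose();print(po,monitor.get_obs()["clock"]);im=imaging.camera("wrist");cp=P("wrist",po);print('cam',-cp[1].T@cp[2])
np.savez('w4.npz',K=cp[0],R=cp[1],t=cp[2])
Z=dict(punch_collar=.057,rack=0)
for n,z in Z.items():
    for r in models.landmark_of("wrist",n): print(n,np.round(r["centre"],1),round(r["confidence"],2),atz(cp,r["centre"],z))
for x,y in [(.598,.172),(.602,.176)]: print([proj(cp,[x,y,z]) for z in (.065,.135)])
save('w4',cv2.resize(im[50:180,160:360],None,fx=4,fy=4,interpolation=cv2.INTER_CUBIC))
E
```

```text
(array([0.5991, 0.1105, 0.2493]), array([[-0.0039,  1.    , -0.0062],
       [ 0.9992,  0.0041,  0.0387],
       [ 0.0387, -0.006 , -0.9992]])) 5.95
cam [0.5993 0.1698 0.4153]
punch_collar [261.1 121.9] 0.69 [0.6005 0.1754 0.057 ]
rack [260.5 124.4] 0.84 [0.5999 0.1729 0.    ]
[array([258.9771, 124.7546]), array([258.7044, 124.2719])]
[array([262.4069, 121.2685]), array([262.9941, 119.9092])]
```

View pics/w4.png

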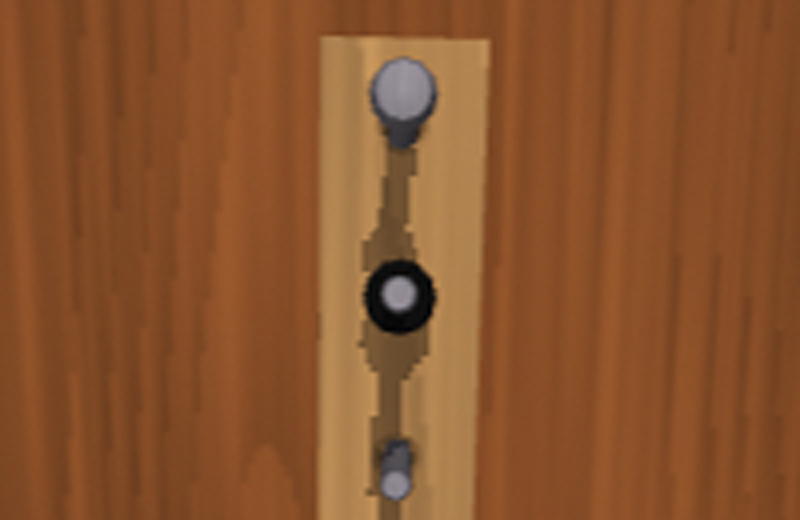

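Both the collar (about (259.6,123.9) in the full image) and the rod top give the punch axis at (0.599, 0.173), so I'll move over it and descend.

Emit:
{"method": "jog_arm", "body": {"moves": [[[20,0,1],0],[[40,0,1.5],0],[[62.5,0.2,2.4],0],[[62.5,0.2,2.4],0],[[61.7,0.3,22],0],[[60.9,0.4,42],0],[[60,0.6,64],0],[[59.2,0.7,86],0],[[58.3,0.9,108],0],[[57.5,1,130],0],[[57,1.1,144.3],0],[[57,1.1,144.3],0]]}}

```text
clock: 7.3
eef_pos: [0.598, 0.1715, 0.1063]
tool_rot: [0.706, 0.708, 0.01, -0.016]
ft_force: [0.4, 0.2, 0.1]
grip_width: 0.0856
```

Emit:
{"method": "jog_arm", "body": {"moves": [[[0,0,0],0],[[0,0,0],0],[[0,0,0],0],[[0,0,0],0],[[0,0,0],0],[[0,0,0],0],[[0,0,0],0],[[0,0,0],0]], "hand": 2}}

```text
clock: 8.1
eef_pos: [0.6001, 0.1732, 0.1086]
tool_rot: [0.705, 0.709, 0.013, -0.015]
ft_force: [-1.1, 0.8, 3.0]
grip_width: 0.0041
```

Emit:
{"method": "jog_arm", "body": {"moves": [[[0,0,0],0],[[0,0,0],0],[[0,0,0],0]]}}

```text
clock: 8.4
eef_pos: [0.6001, 0.1732, 0.1086]
tool_rot: [0.705, 0.709, 0.013, -0.015]
ft_force: [-0.3, 0.4, 4.4]
grip_width: 0.0038
```

```bash
python3 - <<'E'
from h import *
o=monitor.get_obs();print(o["eef_pos"],o["ft_force"],o["ft_torque"],o["grip_width"])
w=imaging.camera("wrist");s=imaging.camera("scene");d=imaging.camera("side")
f=lambda a,r,c:cv2.resize(a[r:r+80,c:c+80],(380,380),interpolation=cv2.INTER_CUBIC)
save('c1',np.hstack([cv2.resize(w,(400,380)),f(d,120,235)]))
print(imaging.calibration("wrist")["hand_eye"][:3,3])
E
```

```text
[0.600055   0.17319422 0.10861053] [-0.34600291  0.43915686  4.41697908] [-0.01744045  0.05766865 -0.02362568] 0.003823833578647936
[ 0.06566731 -0.00057932 -0.16357612]
```

View pics/c1.png

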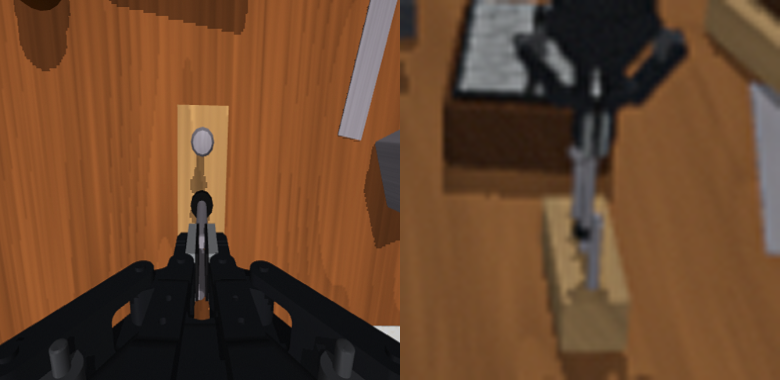

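The gripper has the rod between its pads. The width reads 3.8 mm against a 9 mm rod, so I'll lift it and check.

Emit:
{"method": "jog_arm", "body": {"moves": [[[0.6,-0.1,-15],0],[[1.2,-0.2,-30],0],[[2,-0.3,-50],0],[[2.8,-0.4,-70],0],[[3.5,-0.6,-90],0],[[4.3,-0.7,-110],0],[[5,-0.8,-130],0],[[5,-0.8,-130],0],[[5,-0.8,-130],0]]}}

```text
clock: 9.45
eef_pos: [0.5992, 0.1729, 0.237]
tool_rot: [0.705, 0.708, 0.012, -0.016]
ft_force: [0.0, 0.3, -1.5]
grip_width: 0.0033
```

```bash
python3 - <<'E'
from h import *
np.set_printoptions(precision=4,suppress=True)
o=monitor.get_obs();print(o["eef_pos"],o["ft_force"],o["ft_torque"],o["grip_width"]);po=pose();print(po[1])
w=imaging.camera("wrist");s=imaging.camera("scene");d=imaging.camera("side")
cps=[P("scene"),P("side"),P("wrist",po)]
for n in ("punch","punch_collar"):
    px=[]
    for c in ("scene","side","wrist"):
        r=models.landmark_of(c,n);print(n,c,[(np.round(q["centre"],1),round(q["confidence"],2)) for q in r]);px.append(r[0]["centre"] if r else None)
    k=[i for i in range(3) if px[i] is not None]
    if len(k)>1: print(*tri([cps[i] for i in k],[px[i] for i in k]))
def f(a,cp):
    c,r=proj(cp,po[0]-[0,0,.05]).astype(int); print('crop',c-40,r-40); return cv2.resize(a[r-40:r+40,c-40:c+40],(400,400),interpolation=cv2.INTER_CUBIC)
save('c2',np.hstack([f(s,cps[0]),f(d,cps[1])]))
E
```

```text
[0.5992 0.1729 0.237 ] [ 0.041   0.3202 -1.5071] [-0.0075 -0.0575 -0.0066] 0.0032989731587789338
[[-0.0042  1.     -0.0056]
 [ 0.9992  0.0044  0.0389]
 [ 0.0389 -0.0054 -0.9992]]
punch scene [(array([302.4, 156.2]), 0.51)]
punch side [(array([281.8, 241.1]), 0.61), (array([275.1, 149.5]), 0.51)]
punch wrist [(array([259.1, 194.2]), 0.84)]
[ 0.5998  0.1081 -0.019 ] [np.float64(154.41851294445158), np.float64(166.3954717187275), np.float64(25.119684137023867)]
punch_collar scene [(array([303.3, 142.4]), 0.46), (array([330.9, 142.5]), 0.39)]
punch_collar side [(array([275.5, 136. ]), 0.66)]
punch_collar wrist [(array([260.4, 203.4]), 0.88)]
[0.599  0.1727 0.1844] [np.float64(4.787018431491113), np.float64(4.339783819577549), np.float64(1.4955060345944995)]
crop 264 100
crop 235 96
```

View pics/c2.png

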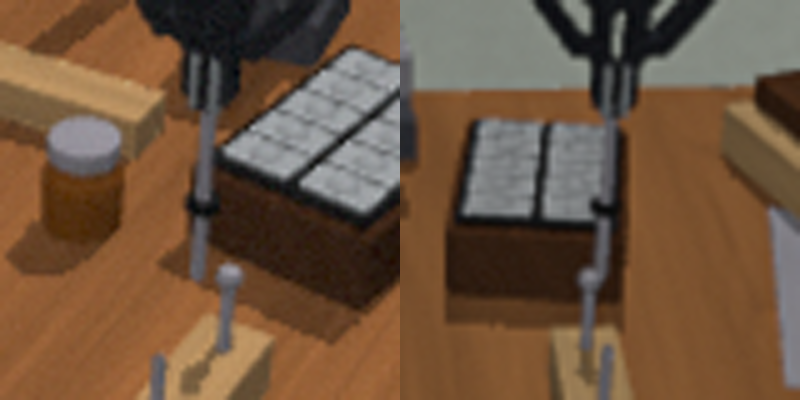

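The punch is clear of the rack and hanging vertically. The collar triangulates at (0.599, 0.173, 0.184), which matches no slip, and the other two punches are still in the rack. Next I'll carry it to the jig in small steps.

Emit:
{"method": "jog_arm", "body": {"moves": [[[-10,0,-0.4],0],[[-30,0,-1.2],0],[[-52,0,-2],0],[[-74,-0.3,-2.9],0],[[-96,-0.4,-3.7],0],[[-118,-0.5,-4.6],0],[[-140,-0.6,-5.5],0],[[-162,-0.7,-6.3],0],[[-184,-0.8,-7.2],0],[[-206,-0.9,-8],0],[[-228,-1,-8.9],0],[[-240,-1,-9.3],0]]}}

```text
clock: 11.1
eef_pos: [0.5992, -0.0696, 0.2382]
tool_rot: [0.706, 0.708, 0.012, -0.015]
ft_force: [0.1, 0.4, -1.1]
grip_width: 0.0032
```

Emit:
{"method": "jog_arm", "body": {"moves": [[[-20,0,-0.8],0],[[-40,0,-1.6],0],[[-60,-0.2,-2.3],0],[[-80,-0.3,-3.1],0],[[-100,-0.4,-3.9],0],[[-120,-0.5,-4.7],0],[[-140,-0.6,-5.5],0],[[-158,-0.7,-6.2],0],[[-168,-0.7,-6.5],0],[[-168,-0.7,-6.5],0],[[-168,-0.7,-6.5],0]]}}

```text
clock: 12.2
eef_pos: [0.5996, -0.2351, 0.2378]
tool_rot: [0.705, 0.708, 0.013, -0.016]
ft_force: [0.1, 1.0, -0.4]
grip_width: 0.0035
```

```bash
python3 - <<'E'
from h import *
np.set_printoptions(precision=4,suppress=True)
o=monitor.get_obs();print(o["clock"],o["ft_force"],o["grip_width"],o["joint_pos"]);po=pose();print(po)
w=imaging.camera("wrist");cp=P("wrist",po);print('cam',-cp[1].T@cp[2])
Z=dict(guide_mouth=.08,handle_top=.08,slide_line=.022,pointer_tip=.024,jig=0,punch=.133,punch_collar=.185)
for n,z in Z.items():
    for r in models.landmark_of("wrist",n): print(n,np.round(r["centre"],1),round(r["confidence"],2),atz(cp,r["centre"],z))
save('w5',cv2.resize(w[50:250,120:380],None,fx=3,fy=3,interpolation=cv2.INTER_CUBIC)); cv2.imwrite('pics/w5raw.png',w[:,:,::-1])
np.savez('w5.npz',p=po[0],R=po[1])
E
```

```text
12.2 [ 0.0957  1.0026 -0.3949] 0.0035020561065338524 [-0.3914  0.5569  0.5474  1.5807  0.0353  1.1747]
(array([ 0.5996, -0.2351,  0.2378]), array([[-0.0042,  1.    , -0.0045],
       [ 0.9992,  0.0044,  0.04  ],
       [ 0.04  , -0.0044, -0.9992]]))
cam [ 0.5995 -0.176   0.4039]
guide_mouth [288.8 125. ] 0.6 [ 0.6312 -0.1736  0.08  ]
handle_top [147.  118.7] 0.62 [ 0.4773 -0.1677  0.08  ]
slide_line [244.1 125.2] 0.78 [ 0.5796 -0.1737  0.022 ]
pointer_tip [213.2 105.2] 0.6 [ 0.541  -0.1494  0.024 ]
jig [245.2 122.1] 0.55 [ 0.58   -0.1695  0.    ]
punch [260.2 194.2] 0.64 [ 0.6005 -0.2387  0.133 ]
punch_collar [257.6 204.8] 0.69 [ 0.5983 -0.2352  0.185 ]
```

View pics/w5.png

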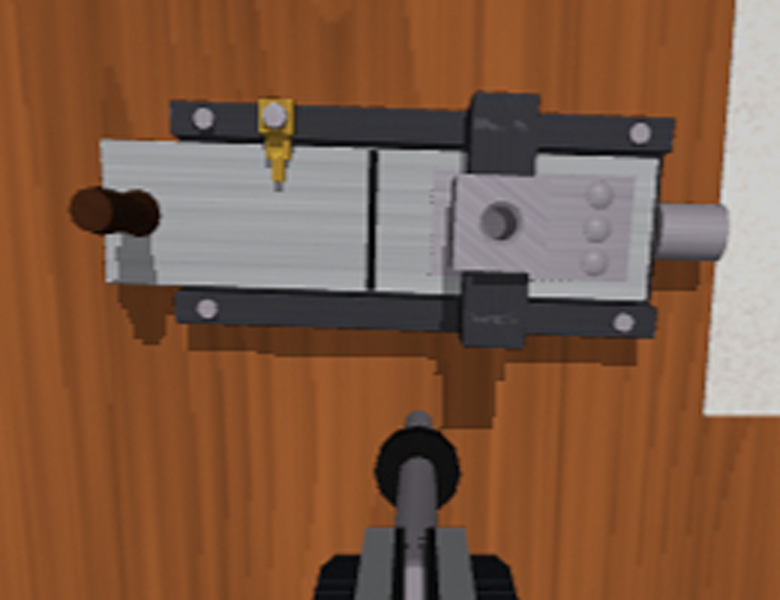

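The crop shows the bore rim centred at about (500,221), which is (286.3,123.3) in the full image. The line is at about (373,220), the pointer tip at (279,189), the handle top at (92,210) and the held collar at (418,469).

```bash
python3 - <<'E'
from h import *
np.set_printoptions(precision=4,suppress=True)
d=np.load('w5.npz');cp=P("wrist",(d['p'],d['R']))
f=lambda c,z:atz(cp,(120+c[0]/3-.33,50+c[1]/3-.33),z)
for n,c,z in [("bore",(500,221),.08),("line",(373,220),.022),("ptr",(279,189),.024),("handle",(92,210),.08),("collar",(418,469),.189),
 ("slideNW",(101,141),.022),("slideSE",(646,301),.022),("slideNE",(661,156),.022),("slideSW",(107,283),.022),("r1",(203,118),.024),("r2",(640,132),.024),("r3",(207,308),.024),("r4",(623,322),.024)]: print(n,f(c,z))
d4=np.load('w4.npz');c4=(d4['K'],d4['R'],d4['t'])
print(atz(c4,(259.6,123.9),.065),atz(c4,(259.6,123.0),.135))
E
```

```text
bore [ 0.6285 -0.1719  0.08  ]
line [ 0.5795 -0.171   0.022 ]
ptr [ 0.54   -0.1585  0.024 ]
handle [ 0.4809 -0.1687  0.08  ]
collar [ 0.5994 -0.2351  0.189 ]
slideNW [ 0.4656 -0.1393  0.022 ]
slideSE [ 0.698  -0.2046  0.022 ]
slideNE [ 0.7005 -0.1443  0.022 ]
slideSW [ 0.4638 -0.1982  0.022 ]
r1 [ 0.5093 -0.1302  0.024 ]
r2 [ 0.6906 -0.135   0.024 ]
r3 [ 0.5073 -0.2086  0.024 ]
r4 [ 0.6881 -0.2136  0.024 ]
[0.5987 0.173  0.065 ] [0.5988 0.1732 0.135 ]
```

Emit:
{"method": "jog_arm", "body": {"moves": [[[16,7,0.6],0],[[32,15,1.2],0],[[48,23,1.8],0],[[63,29.8,2.4],0],[[63,29.8,2.4],0],[[62.3,29.9,18],0],[[61.6,30,34],0],[[61.3,30,45.8],0],[[61.3,30,45.8],0],[[61.3,30,45.8],0]]}}

```text
clock: 13.6
eef_pos: [0.629, -0.1723, 0.1945]
tool_rot: [0.706, 0.708, 0.012, -0.016]
ft_force: [0.5, -0.3, -0.4]
grip_width: 0.0039
```

```bash
python3 - <<'E'
from h import *
np.set_printoptions(precision=4,suppress=True)
o=monitor.get_obs();print(o["clock"],o["ft_force"],o["grip_width"]);po=pose();print(po)
w=imaging.camera("wrist");cp=P("wrist",po);print('cam',-cp[1].T@cp[2])
s=imaging.camera("scene");d=imaging.camera("side")
print('bore px',proj(cp,[.629,-.172,.08]),'tip',proj(cp,po[0]-[0.0002,0,.1036]))
f=lambda a,c,r:cv2.resize(a[r:r+60,c:c+45],(300,400),interpolation=cv2.INTER_CUBIC)
for c,q in (("scene",P("scene")),("side",P("side"))): print(c,proj(q,[.629,-.172,.08]))
a=proj(P("scene"),[.629,-.172,.09]).astype(int);b=proj(P("side"),[.629,-.172,.09]).astype(int)
print(a,b)
save('w6',np.hstack([cv2.resize(w[150:230,230:290],(300,400),interpolation=cv2.INTER_CUBIC),f(s,a[0]-22,a[1]-30),f(d,b[0]-22,b[1]-30)]))
E
```

```text
13.6 [ 0.5223 -0.2779 -0.3649] 0.003873942525662385
(array([ 0.629 , -0.1723,  0.1945]), array([[-0.004 ,  1.    , -0.0048],
       [ 0.9992,  0.0042,  0.0393],
       [ 0.0393, -0.0046, -0.9992]]))
cam [ 0.6289 -0.1131  0.3605]
bore px [259.3488 188.0166] tip [259.1254 190.6434]
scene [256.2781 243.5513]
side [300.5571 226.1174]
[256 240] [300 223]
```

View pics/w6.png

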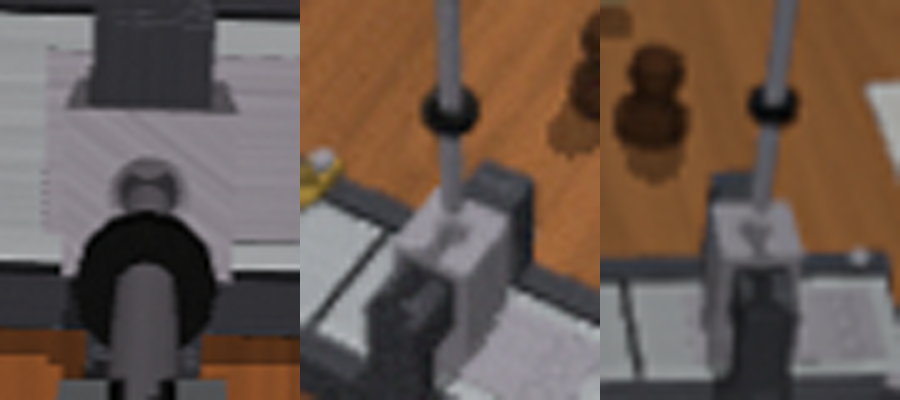

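```bash
python3 - <<'E'
from h import *
for c,s in (("scene",(256-22,240-30)),("side",(300-22,223-30))):
    q=P(c)
    for z in (.08,.0909,.15,.18): print(c,z,(proj(q,[.629,-.172,z])-s)*400/60)
E
```

```text
scene 0.08 [148.52060456 223.67534652]
scene 0.0909 [148.24000132 204.97038147]
scene 0.15 [146.65657136  99.41920354]
scene 0.18 [145.81037108  43.01163439]
side 0.08 [150.38080331 220.78267394]
side 0.0909 [153.01885914 201.62322543]
side 0.15 [167.92895785  93.33542297]
side 0.18 [175.913593    35.34529092]
```

The rod's lean in both side views matches a vertical line, and the tip sits over the bore to within about 0.5 mm. I'll insert it now.

Emit:
{"method": "jog_arm", "body": {"moves": [[[-0.2,0,5],0],[[-0.4,0,10],0],[[-0.6,0.1,15],0],[[-0.8,0.1,20],0],[[-1,0.1,25],0],[[-1.2,0.1,30],0],[[-1.4,0.2,35],0],[[-1.6,0.2,40],0],[[-1.6,0.2,40],0]]}}

```text
clock: 14.65
eef_pos: [0.6286, -0.172, 0.1533]
tool_rot: [0.705, 0.708, 0.012, -0.016]
ft_force: [0.3, 0.2, -1.0]
grip_width: 0.0039
```

Emit:
{"method": "jog_arm", "body": {"moves": [[[-0.2,0,5],0],[[-0.4,0,10],0],[[-0.6,0.1,15],0],[[-0.7,0.1,18],0],[[-0.8,0.1,20],0],[[-0.8,0.1,21],0],[[-0.8,0.1,21],0],[[-0.8,0.1,21],0]]}}

```text
clock: 15.45
eef_pos: [0.6293, -0.1722, 0.1336]
tool_rot: [0.705, 0.709, 0.012, -0.015]
ft_force: [0.3, 0.6, -1.0]
grip_width: 0.0036
```

Emit:
{"method": "jog_arm", "body": {"moves": [[[0,0,1],0],[[0,0,2],0],[[-0.1,0,2.5],0],[[-0.1,0,2.5],0]]}}

```text
clock: 15.85
eef_pos: [0.6296, -0.1722, 0.1317]
tool_rot: [0.705, 0.709, 0.013, -0.015]
ft_force: [0.3, -0.5, 2.0]
grip_width: 0.0034
```

The contact force rose to +2 N at TCP z 0.1317, against an expected 0.131, so the collar is seated. I'll release and retreat straight up.

Emit:
{"method": "jog_arm", "body": {"moves": [[[0,0,0],0],[[0,0,0],0],[[0,0,0],0],[[0,0,0],0],[[0,0,0],0]], "hand": 60}}

```text
clock: 16.35
eef_pos: [0.6291, -0.1722, 0.1307]
tool_rot: [0.705, 0.708, 0.012, -0.016]
ft_force: [0.1, 0.3, 0.7]
grip_width: 0.0602
```

Emit:
{"method": "jog_arm", "body": {"moves": [[[0.6,0,-15],0],[[1.2,0,-30],0],[[1.8,-0.2,-45],0],[[2.4,-0.3,-60],0],[[3,-0.4,-75],0],[[3.2,-0.4,-80],0],[[3.2,-0.4,-80],0],[[3.2,-0.4,-80],0]]}}

```text
clock: 17.15
eef_pos: [0.6288, -0.172, 0.2102]
tool_rot: [0.705, 0.709, 0.012, -0.016]
ft_force: [-0.1, 0.5, -0.6]
grip_width: 0.0601
```

```bash
python3 - <<'E'
from h import *
np.set_printoptions(precision=4,suppress=True)
o=monitor.get_obs();print(o["clock"],o["ft_force"],o["grip_width"]);po=pose();print(po)
w=imaging.camera("wrist");cp=P("wrist",po)
s=imaging.camera("scene");d=imaging.camera("side")
for c in ("wrist","scene","side"):
  for n,z in (("punch_collar",.08),("handle_top",.08)):
    r=models.landmark_of(c,n); 
    for q in r: print(c,n,q["centre"],round(q["confidence"],2),atz(cp if c=="wrist" else P(c),q["centre"],z))
f=lambda a,c,r:cv2.resize(a[r:r+60,c:c+60],(400,400),interpolation=cv2.INTER_CUBIC)
save('w7',np.hstack([cv2.resize(w,(400,300)).repeat(1,0) if 0 else cv2.resize(w[100:260,180:340],(400,400)),f(d,300-30,223-30)]))
E
```

```text
17.15 [-0.0783  0.4646 -0.5778] 0.06010096587652498
(array([ 0.6288, -0.172 ,  0.2102]), array([[-0.0042,  1.    , -0.0054],
       [ 0.9992,  0.0045,  0.0396],
       [ 0.0396, -0.0052, -0.9992]]))
wrist punch_collar [260.4, 183.9] 0.8 [ 0.6298 -0.1706  0.08  ]
wrist handle_top [112.5, 180.3] 0.85 [ 0.4759 -0.1678  0.08  ]
scene punch_collar [254.1, 244.9] 0.61 [ 0.6263 -0.1788  0.08  ]
scene punch_collar [243.8, 252.4] 0.21 [ 0.6159 -0.2139  0.08  ]
scene handle_top [211.8, 223.8] 0.73 [ 0.4865 -0.1685  0.08  ]
side punch_collar [301.0, 224.9] 0.42 [ 0.6313 -0.1669  0.08  ]
side punch_collar [248.1, 226.3] 0.34 [ 0.4791 -0.1635  0.08  ]
side handle_top [247.9, 228.2] 0.81 [ 0.4779 -0.1714  0.08  ]
side handle_top [320.2, 314.9] 0.4 [ 0.6147 -0.4637  0.08  ]
```

View pics/w7.png

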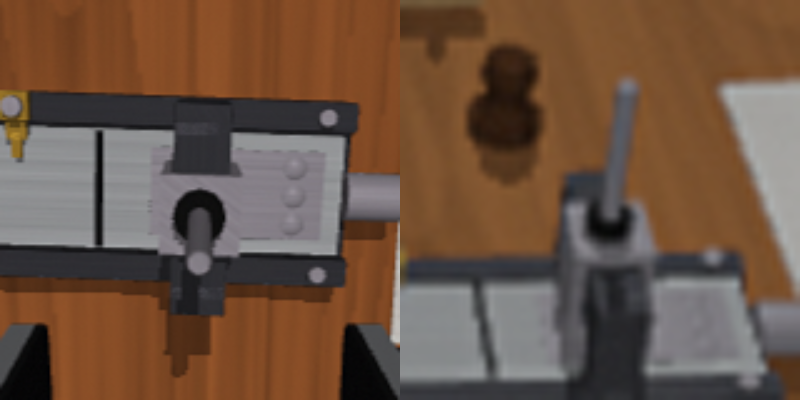

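The punch is seated: the collar rests on the sleeve and the rod is upright in both views. Next I'll move over the handle at (0.479, −0.168), align with the jig and descend.

Emit:
{"method": "jog_arm", "body": {"moves": [[[1,-20,0],0.4],[[1.5,-40,0.2],0.8],[[2,-60,0.4],1.2],[[2.5,-80,0.6],1.6],[[3,-100,0.7],1.6],[[3.6,-120,0.8],1.6],[[4.2,-140,0.9],1.6],[[4.6,-149.8,1],1.6],[[4.6,-149.8,1],1.6],[[4.6,-149.8,1],1.6]]}}

```text
clock: 18.6
eef_pos: [0.48, -0.1683, 0.2111]
tool_rot: [0.715, 0.699, 0.013, -0.015]
ft_force: [0.4, 0.4, -0.1]
grip_width: 0.0597
```

```bash
python3 - <<'E'
from h import *
np.set_printoptions(precision=4,suppress=True)
po=pose();print(po);w=imaging.camera("wrist");cp=P("wrist",po)
cv2.imwrite('pics/w8raw.png',w[:,:,::-1])
for n,z in (("handle_top",.08),("slide_line",.022),("pointer_tip",.024)):
  for q in models.landmark_of("wrist",n): print(n,np.round(q["centre"],1),round(q["confidence"],2),atz(cp,q["centre"],z))
for q in models.regions_of("wrist","handle_top")[:1]:
  ys,xs=np.nonzero(q["region"]);print(xs.min(),xs.max(),ys.min(),ys.max())
print(proj(cp,[.479,-.168,.08]))
E
```

```text
(array([ 0.48  , -0.1683,  0.2111]), array([[ 0.0236,  0.9997, -0.003 ],
       [ 0.999 , -0.0235,  0.039 ],
       [ 0.0389, -0.0039, -0.9992]]))
handle_top [257.9 185.7] 0.69 [ 0.4786 -0.1691  0.08  ]
handle_top [333.9 170.6] 0.48 [ 0.5573 -0.1549  0.08  ]
handle_top [257.6 174.4] 0.46 [ 0.4785 -0.1572  0.08  ]
slide_line [338.7 178. ] 0.68 [ 0.5783 -0.1733  0.022 ]
pointer_tip [305.8 161.5] 0.72 [ 0.537  -0.1516  0.024 ]
246 438 151 200
[258.3043 184.6586]
```

Emit:
{"method": "jog_arm", "body": {"moves": [[[-0.6,-0.9,15],0],[[-1.3,-0.9,33],0],[[-2,-0.8,52],0],[[-2.8,-0.7,72],0],[[-3.6,-0.6,92],0],[[-4.4,-0.5,112],0],[[-5.1,-0.4,130],0],[[-5.7,-0.4,146],0],[[-6,-0.4,155],0],[[-6,-0.4,155],0]]}}

```text
clock: 19.85
eef_pos: [0.4771, -0.1676, 0.0543]
tool_rot: [0.715, 0.699, 0.012, -0.017]
ft_force: [-0.1, 0.4, -0.8]
grip_width: 0.0595
```

Emit:
{"method": "jog_arm", "body": {"moves": [[[0,0,0],0],[[0,0,0],0],[[0,0,0],0],[[0,0,0],0],[[0,0,0],0],[[0,0,0],0],[[0,0,0],0],[[0,0,0],0]], "hand": 8}}

```text
clock: 20.65
eef_pos: [0.4799, -0.1684, 0.0569]
tool_rot: [0.715, 0.699, 0.013, -0.014]
ft_force: [3.5, -0.2, 6.7]
grip_width: 0.0122
```

```bash
python3 - <<'E'
from h import *
np.set_printoptions(precision=4,suppress=True)
po=pose();print(po);w=imaging.camera("wrist");cp=P("wrist",po);s=imaging.camera("scene");d=imaging.camera("side")
for c in ("wrist","scene","side"):
 for n,z in (("slide_line",.022),("pointer_tip",.024)):
  for q in models.landmark_of(c,n): print(c,n,np.round(q["centre"],1),round(q["confidence"],2),atz(cp if c=="wrist" else P(c),q["centre"],z))
cv2.imwrite('pics/w9raw.png',w[:,:,::-1])
save('w9',w)
E
```

```text
(array([ 0.4799, -0.1684,  0.0569]), array([[ 0.0233,  0.9997, -0.0004],
       [ 0.999 , -0.0233,  0.0384],
       [ 0.0384, -0.0013, -0.9993]]))
wrist slide_line [397.  212.6] 0.7 [ 0.5792 -0.1718  0.022 ]
wrist pointer_tip [344.8 187.8] 0.61 [ 0.5402 -0.1522  0.024 ]
scene slide_line [243.2 251.9] 0.69 [ 0.5866 -0.1712  0.022 ]
scene pointer_tip [233.7 243.3] 0.62 [ 0.5482 -0.1586  0.024 ]
side pointer_tip [303.1 227.5] 0.45 [ 0.6538 -0.1171  0.024 ]
side pointer_tip [268.2 235.7] 0.35 [ 0.5416 -0.1466  0.024 ]
```

View pics/w9.png

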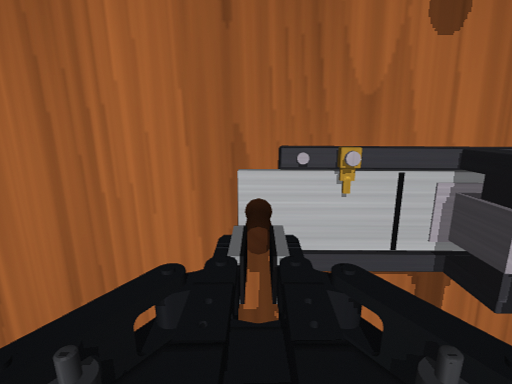

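The handle is gripped. The line is at about (399,212) and the pointer tip at about (347,195), a gap of roughly 39 mm along the jig's x. I'll pull most of that first.

Emit:
{"method": "jog_arm", "body": {"moves": [[[0,-4,0],0],[[0,-8,0],0],[[0,-12,0],0],[[0,-16,0],0],[[0,-20,0],0],[[0,-24,0],0],[[0,-28,0],0],[[0,-32,0],0],[[0,-35,0],0],[[0,-35,0],0],[[0,-35,0],0]]}}

```text
clock: 22.2
eef_pos: [0.4465, -0.1675, 0.057]
tool_rot: [0.715, 0.699, 0.015, -0.013]
ft_force: [7.2, 0.6, 1.9]
grip_width: 0.0114
```

```bash
cat > gap.py <<'E'
from h import *
import sys
np.set_printoptions(precision=4,suppress=True)
o=monitor.get_obs();po=pose();print(o["clock"],po[0],o["ft_force"],o["grip_width"]);w=imaging.camera("wrist");cp=P("wrist",po)
jx=np.array([np.cos(.0244),-np.sin(.0244),0])
for n,z in (("slide_line",.022),("pointer_tip",.024)):
  for q in models.landmark_of("wrist",n)[:1]: X=atz(cp,q["centre"],z);print(n,np.round(q["centre"],1),X,'jx',X@jx*1e3)
name=sys.argv[1];cv2.imwrite(f'pics/{name}raw.png',w[:,:,::-1])
hsv=cv2.cvtColor(w,cv2.COLOR_RGB2HSV).astype(int)
# brass: strongly saturated yellow
m=(hsv[:,:,0]>17)&(hsv[:,:,0]<32)&(hsv[:,:,1]>140)&(hsv[:,:,2]>90);m[:140]=0;m[215:]=0;m[:,:290]=0
ys,xs=np.nonzero(m)
for r in range(ys.max()-5,ys.max()+1): print('brass row',r,xs[ys==r].min() if (ys==r).any() else None,xs[ys==r].max() if (ys==r).any() else None)
g=cv2.cvtColor(w,cv2.COLOR_RGB2GRAY).astype(float)
for r in range(ys.max()+3,ys.max()+40,6):
    row=g[r,290:430];wt=np.clip(110-row,0,None);c=int(np.argmax(wt[:]));lo=max(0,c-5);k=np.arange(lo,min(140,c+6));cc=290+(wt[k]*k).sum()/max(wt[k].sum(),1)
    X=atz(cp,(cc,r),.022);print('line',r,round(cc,2),X,'jx',X@jx*1e3)
tip=(xs[ys>=ys.max()-1].mean(),ys.max());X=atz(cp,tip,.024);print('tip',tip,X,'jx',X@jx*1e3)
save(name,cv2.resize(w[130:270,270:440],None,fx=4,fy=4,interpolation=cv2.INTER_CUBIC))
E
python3 gap.py w10
```

```text
22.2 [ 0.4465 -0.1675  0.057 ] [7.214  0.6335 1.9443] 0.011402123148186217
slide_line [395.2 214.3] [ 0.5449 -0.1721  0.022 ] jx 548.9427872576733
pointer_tip [391.8 188.8] [ 0.54   -0.1528  0.024 ] jx 543.5723320176656
brass row 188 391 398
brass row 189 391 398
brass row 190 391 397
brass row 191 391 397
brass row 192 390 397
brass row 193 391 397
line 196 398.19 [ 0.5459 -0.1586  0.022 ] jx 549.618480644914
line 202 397.75 [ 0.546 -0.163  0.022] jx 549.784271902211
line 208 396.98 [ 0.5458 -0.1674  0.022 ] jx 549.7195374002333
line 214 396.18 [ 0.5456 -0.1719  0.022 ] jx 549.6302575068229
line 220 395.61 [ 0.5456 -0.1765  0.022 ] jx 549.6992165610759
line 226 394.9 [ 0.5454 -0.1811  0.022 ] jx 549.679086228677
line 232 394.06 [ 0.5452 -0.1857  0.022 ] jx 549.5573466223838
tip (np.float64(393.73333333333335), np.int64(193)) [ 0.5416 -0.1558  0.024 ] jx 545.2486499415868
```

View pics/w10.png

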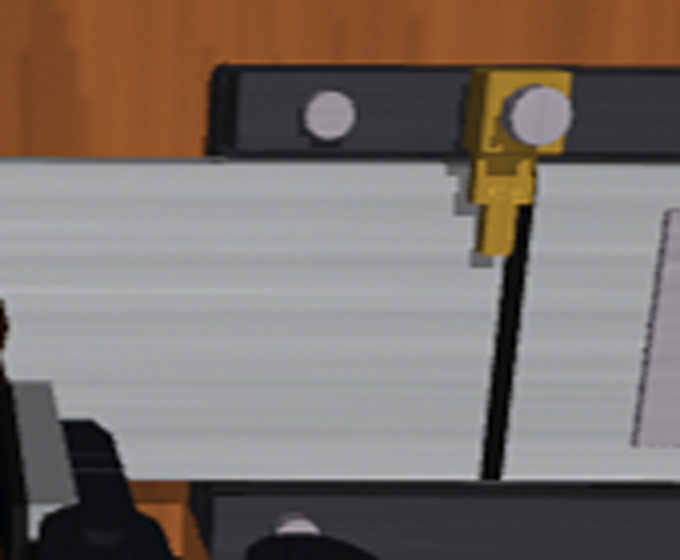

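The crop shows the line at about (510,350) and the pointer's end at about (498,255), so the line is still about 4–6 mm short of the tip. The earlier frames should settle how the pointer's height affects that reading, so I'll measure the tip in all of them.

```bash
python3 - <<'E'
from h import *
np.set_printoptions(precision=4,suppress=True)
d=np.load('w5.npz')
A=lambda r:np.array(r)
V={'w5':(d['p'],d['R']),'w8':(A([.48,-.1683,.2111]),A([[.0236,.9997,-.003],[.999,-.0235,.039],[.0389,-.0039,-.9992]])),
'w9':(A([.4799,-.1684,.0569]),A([[.0233,.9997,-.0004],[.999,-.0233,.0384],[.0384,-.0013,-.9993]])),'w10':pose()}
jx=A([np.cos(.0244),-np.sin(.0244),0]);cps=[];px=[]
for n,po in V.items():
    im=cv2.imread(f'pics/{n}raw.png');cp=P("wrist",po);hsv=cv2.cvtColor(im,cv2.COLOR_BGR2HSV).astype(int)
    c0=proj(cp,[.541,-.156,.024]).astype(int)
    m=(hsv[:,:,0]>17)&(hsv[:,:,0]<32)&(hsv[:,:,1]>120)&(hsv[:,:,2]>70)
    k=np.zeros_like(m);k[c0[1]-25:c0[1]+14,c0[0]-18:c0[0]+18]=1;m&=k
    ys,xs=np.nonzero(m);b=ys.max()
    print(n,c0,[(r,xs[ys==r].min(),xs[ys==r].max()) for r in range(b-4,b+1)])
    print('  V row',im[b-1,c0[0]-8:c0[0]+12,2].tolist())
    s=ys>=b-2;t=((np.array([xs[ys==r].min()+xs[ys==r].max() for r in (b-2,b-1)])/2).mean(),b)
    cps.append(cp);px.append(t);print('  ',t,atz(cp,t,.024)@jx*1e3,atz(cp,t,.026)@jx*1e3)
print(*tri(cps,px),tri(cps,px)[0]@jx*1e3)
E
```

```text
w5 [213 110] [(106, np.int64(211), np.int64(214)), (107, np.int64(211), np.int64(214)), (108, np.int64(211), np.int64(214)), (109, np.int64(211), np.int64(214)), (110, np.int64(213), np.int64(213))]
  V row [159, 157, 157, 158, 156, 159, 164, 164, 164, 129, 134, 160, 159, 158, 157, 158, 158, 158, 158, 158]
   (np.float64(212.5), np.int64(110)) 543.5222583600713 543.8384425606514
w8 [309 164] [(160, np.int64(307), np.int64(310)), (161, np.int64(307), np.int64(310)), (162, np.int64(307), np.int64(310)), (163, np.int64(307), np.int64(310)), (164, np.int64(307), np.int64(310))]
  V row [163, 163, 163, 164, 166, 129, 138, 168, 163, 164, 164, 162, 162, 162, 162, 162, 163, 163, 162, 162]
   (np.float64(308.5), np.int64(164)) 543.9338111602721 543.5942380332046
w9 [345 193] [(189, np.int64(342), np.int64(349)), (190, np.int64(342), np.int64(349)), (191, np.int64(342), np.int64(349)), (192, np.int64(342), np.int64(349)), (193, np.int64(344), np.int64(345))]
  V row [168, 168, 168, 171, 128, 95, 146, 168, 166, 162, 159, 161, 165, 166, 167, 167, 166, 167, 168, 168]
   (np.float64(345.5), np.int64(193)) 544.57986853085 543.9651378850524
w10 [392 193] [(189, np.int64(391), np.int64(398)), (190, np.int64(390), np.int64(398)), (191, np.int64(390), np.int64(398)), (192, np.int64(390), np.int64(397)), (193, np.int64(391), np.int64(397))]
  V row [166, 165, 168, 141, 95, 65, 106, 153, 164, 161, 157, 157, 164, 131, 54, 9, 12, 27, 132, 171]
   (np.float64(393.75), np.int64(193)) 545.3050821272818 544.3425808005704
[ 0.5402 -0.1551  0.0266] [np.float64(0.3481951936302357), np.float64(0.7363739126825831), np.float64(0.2540965123265802), np.float64(0.25435450151029315)] 543.8091223821483
```

The multi-view fit puts the tip at z about 26 mm and jig x 543.8–544.2, so about 5.8 mm remains to pull.

Emit:
{"method": "jog_arm", "body": {"moves": [[[0,-2,0],0],[[0,-4,0],0],[[0,-6,0],0],[[0,-6,0],0],[[0,-6,0],0],[[0,-6,0],0],[[0,-6,0],0]]}}

```text
clock: 23.05
eef_pos: [0.4408, -0.1673, 0.057]
tool_rot: [0.715, 0.699, 0.015, -0.013]
ft_force: [8.1, 0.9, 1.0]
grip_width: 0.012
```

```bash
python3 gap.py w11; python3 - <<'E'
from h import *
s=imaging.camera("scene");d=imaging.camera("side")
for c in ("scene","side"):
 for n,z in (("slide_line",.022),("pointer_tip",.025),("punch_collar",.08),("guide_mouth",.08)):
  for q in models.landmark_of(c,n)[:1]: print(c,n,np.round(q["centre"],1),round(q["confidence"],2),atz(P(c),q["centre"],z)*1e3@[1,-.0244,0])
E
```

```text
23.05 [ 0.4408 -0.1673  0.057 ] [8.1438 0.8553 0.9631] 0.011966908149358073
slide_line [394.1 213.3] [ 0.5384 -0.1712  0.022 ] jx 542.4260705329024
pointer_tip [400.7 187.8] [ 0.5405 -0.152   0.024 ] jx 544.0958133016252
brass row 188 399 405
brass row 189 399 405
brass row 190 399 405
brass row 191 399 405
brass row 192 398 405
brass row 193 399 404
line 196 398.17 [ 0.5403 -0.1584  0.022 ] jx 543.9662038399304
line 202 397.76 [ 0.5403 -0.1628  0.022 ] jx 544.1547391517875
line 208 396.97 [ 0.5401 -0.1673  0.022 ] jx 544.0689103815664
line 214 396.19 [ 0.54   -0.1718  0.022 ] jx 543.9933743187579
line 220 395.62 [ 0.5399 -0.1763  0.022 ] jx 544.0668577920557
line 226 394.89 [ 0.5398 -0.1809  0.022 ] jx 544.0266958111927
line 232 394.06 [ 0.5395 -0.1855  0.022 ] jx 543.9111248774925
tip (np.float64(401.5), np.int64(193)) [ 0.5414 -0.1558  0.024 ] jx 545.0750022556933
scene slide_line [230.6 247.3] 0.92 551.7081542386663
scene pointer_tip [232.1 245.5] 0.48 553.2369727358692
scene punch_collar [255.  243.4] 0.68 630.0314111311491
scene guide_mouth [257.3 246.5] 0.68 640.7642078031643
side slide_line [270.2 237.4] 0.83 550.7800103905537
side pointer_tip [285.6 213.1] 0.56 611.9047512757295
side punch_collar [301.2 222.7] 0.52 637.628684909286
side guide_mouth [303.6 229.3] 0.88 639.5191974260068
```

Emit:
{"method": "jog_arm", "body": {"moves": [[[0,0.3,0],0],[[0,0.3,0],0],[[0,0.3,0],0],[[0,0.3,0],0],[[0,0.3,0],0],[[0,0.3,0],0]]}}

```text
clock: 24.3
eef_pos: [0.4411, -0.1673, 0.057]
tool_rot: [0.715, 0.699, 0.015, -0.013]
ft_force: [8.9, 0.9, 1.1]
grip_width: 0.0116
```

```bash
python3 gap.py w12 | egrep "^2|tip|line 208|line 220"; python3 -c "
from workcell import bot;print(bot.job_done())"
```

```text
24.3 [ 0.4411 -0.1673  0.057 ] [8.8628 0.8986 1.1391] 0.011608566228408654
pointer_tip [398.2 186.6] [ 0.539  -0.1511  0.024 ] jx 542.542679242184
line 208 396.89 [ 0.5404 -0.1673  0.022 ] jx 544.307065960334
line 220 395.62 [ 0.5402 -0.1763  0.022 ] jx 544.3627005241173
tip (np.float64(401.0), np.int64(193)) [ 0.5414 -0.1558  0.024 ] jx 545.016981182372
the job is handed in; nothing more can be done
None
```

The punch with the collar is in the guide sleeve and released. The slide is pulled out about 39 mm, and the gripper is still holding the handle. I handed the job in at 24.3 s.

**Punch:** While seating it, the vertical force rose to 2 N at the expected height. Afterwards the wrist and side views showed the collar on the sleeve and the rod upright.

**Line against pointer:** The line measures 544.3 mm along the jig's x. The tip measures 545.0 mm at its stated 24 mm height. Fitting four wrist views instead gives 543.8 mm, because it puts the tip nearer 26 mm high, so I set the line between the two. The offset should be under about 1 mm.

**Checks that disagreed:**
- **Pointer detector:** its wrist readings of the tip scattered by about 1.5 mm, with the last at 542.5 mm. In the final look, the side camera's pointer reading was clearly wrong. I relied on the wrist-image pixels instead.
- **Gripper width:** it read about 6 mm less than the true thickness of both the rod and the handle. Both grips held without slipping.
- **Tool tilt:** the tool stayed about 2° off vertical after one fast move. I allowed for it in the later moves.

**Other things:** The other two punches were still in the rack when I lifted this one out. I touched nothing else on purpose, but I did not check the other items again at the end.

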